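# Start up the cable coiler from its desk switch boxes

## Task

Switch on the cable coiler, in this order: push the raised end of the wide rocker switch down until it has gone all the way over, then press the round flat-topped button fully in, and last press the square key fully in; all three stay on by themselves. Only touch them with the fingertips: do not press the mushroom-headed stop button, do not pick up, tip or shift the four loose switch boxes, and leave the other things on the bench alone.

Things in the scene. Friction and masses are not known exactly. Their poses are not given: they have to be found in the camera images.
- box_rocker: Loose desk switch box, white plastic, 105 (x) x 90 (y) x 46 mm high, about 0.7 kg on rubber feet; origin at the centre of its underside, z up. It carries the rocker switch in the middle of its top; the raised (off) end of the rocker lies towards the box's +x, which points away from the robot to within about 45 degrees.
- rocker_pad (a point): Point on the top face of the black rocker, on its centre line, 30 mm from the pivot towards the end that is raised at the start (the end to push down); moves with the rocker. The rocker is a bar 80 mm long (box x) and 44 mm wide with its pivot over the box's centre, 52 mm above the bench. The point starts about 63 mm above the bench and is about 53 mm above it when the rocker is fully over.
- rocker (a joint): Angle of the rocker, rad: about 0 (at most 0.05) at the start, 0.32 when fully over. It resists with about 0.05 N m (2 N at the point) and stays where it is left; hard stops at both ends.
- box_round: Loose desk switch box, white plastic, 105 (x) x 90 (y) x 46 mm high, about 0.7 kg on rubber feet; origin at the centre of its underside, z up. It carries the round flat-topped push-button in the middle of its top.
- round_top (a point): Centre of the top face of the round black button, 36 mm diameter, in a low round steel collar; face about 62 mm above the bench when out, 54 mm when fully in, collar 50 mm. Moves with the button.
- round (a joint): Round button. Joint value is how far it is pushed in, m: about 0 out, 0.008 fully in. It resists with about 2.5 N all the way, then meets a hard stop, and stays where it is left.
- box_square: Loose desk switch box, white plastic, 105 (x) x 90 (y) x 46 mm high, about 0.7 kg on rubber feet; origin at the centre of its underside, z up. It carries the square key in the middle of its top.
- square_top (a point): Centre of the top face of the square black key, 36 x 36 mm, in a low square steel collar; face about 62 mm above the bench when out, 54 mm when fully in, collar 50 mm. Moves with the key.
- square (a joint): Square key. Joint value is how far it is pushed in, m: about 0 out, 0.008 fully in. It resists with about 2.5 N all the way, then meets a hard stop, and stays where it is left.
- box_stop: Loose desk switch box, white plastic, 105 (x) x 90 (y) x 46 mm high, about 0.7 kg on rubber feet; origin at the centre of its underside, z up. It carries the mushroom stop button in the middle of its top.
- stop_top (a point): Top of the black domed mushroom head, 58 mm diameter on a thinner neck, about 84 mm above the bench. Not to be pressed.
- stop (a joint): Mushroom stop button. Joint value is how far it is pushed in, m: about 0 out, 0.008 fully in. It resists with about 2.5 N all the way, then meets a hard stop, and stays where it is left. Must stay out.
- jar_mid (a point): Bystander: small clear jar with a steel lid, 36 mm diameter, 50 mm high; point half-way up.
- tape_mid (a point): Bystander: white roll of tape lying flat, 84 mm diameter, 19 mm high; point at its centre, half-way up.
- driver: Bystander: screwdriver lying down, 190 mm long along its x.
- carton_mid (a point): Bystander: small cardboard box 90 x 70 x 50 mm; point at its centre.
- mug_mid (a point): Bystander: white mug, 76 mm diameter, 90 mm high; point on its axis, half-way up.
- wrench: Bystander: spanner lying down, 170 mm long along its x.
- coupling_mid (a point): Bystander: upright steel pipe coupling, 34 mm diameter, 50 mm high; point on its axis, half-way up.
Things that resemble listed ones, but are neither listed nor needed, are in the scene too. Leave any pink look-alike of the box_round alone. What is shaped like the box_square but purple is not meant.

How it is judged:
By the outcome, as a careful person would: the job done as asked, in the order asked, and still so for the second after the job is handed in, with the robot touching nothing.
It also fails if it takes over 45 s, if anything falls off the work surface, if the arm or the gripper's body presses on something with over 40 N, if the wrist force passes 120 N, or if a joint passes its speed limit or range.

## Robot

A 6-joint arm with a two-finger parallel gripper is mounted at the origin on the work surface. World frame = base frame: x ahead of the robot, y to its left, z up, the work surface at z = 0. Lengths are in m, angles in rad, forces in N, time in s.
With the tool pointing down it reaches from about 0.325 to 0.775 m from the base axis. Payload 9.3 kg.
Tool frame: the origin (TCP) lies midway between the tips of the shut fingers; the grasp point (between the pads) lies 19 mm behind it; z points along the fingers, y is the direction in which the jaws open and shut (so a half turn about z gives the same grasp; the last joint's range is limited). The gripper opens to 85 mm and grips with 20 to 120 N. Pads are 22 mm wide; open, the fingers measure 114 mm over their backs; the gripper's body (76 mm by 85 mm) begins 54 mm behind the grasp point. The pads swing forward as they close: fully open they stand 13 mm farther back than shut.
Start: joints at [1.082, 0.259, 0.021, 1.334, 0, 1.418], TCP at [0.181, 0.519, 0.231] pointing down, gripper open.
Joint ranges: [-3.04, 3.04], [-0.91, 1.82], [-1.04, 1.36], [-1.92, 1.95], [-1.52, 1.45], [-3.14, 3.14]. Speed limits (rad/s): [2.22, 2.22, 2.79, 3.14, 3.14, 3.14].

## Interface

Orientations are given as [roll, pitch, yaw] about the fixed x, y, z axes, in that order (R = Rz(yaw) Ry(pitch) Rx(roll)).
In Python, from plant import bot, capture, workorder, spot_in, silhouettes, spot_point gives the robot as it stands.
- The arm moves only by the tool apply_moves, never from a script. Its argument "plan" is a list of rows, each an object with "xyz": the shift along the tool's x, y, z in cm, a list of three; "turn": the turn about the tool's z in rad; "claw": the closure, from 0 (fully open) to 1 (shut). A call has 1 to 8 rows; each row shifts and turns the commanded pose from where the row before left it, along the tool's axes as they then stand; what a row does not reach is not made up. A row lasts 1/10 s, in which the tool goes at most 50 mm and 8.59 degrees, less where a joint would pass 70% of its speed; a pose out of reach is approached as far as the arm can. A call with a gripper value outside its range is refused whole. The fingers move at their own pace and stop on an object; "force" is the grip in N (left out, the last holds). Time passes only in rows, so rows that do not move let the fingers close. It gives the time, the measured TCP pose, the force and the opening at its end, in the units of the state.
- bot.state(): the state, without advancing time (a new reading comes with each control period).
- capture(name): name is "scene" or "top"; returns a dict with "image" (400x640x3 uint8, red, green, blue), "camera_matrix" (3x3 intrinsics, pixels), "distortion" ([k1, k2, p1, p2, k3] as OpenCV has them; the pictures are not rectified), "world_to_cam" (4x4, takes a point from world to camera coordinates). Camera axes: x right, y up, looking along -z (the intrinsics and any distortion apply to the point x, -y, -z); pixel columns grow to the right and rows downward; lengths in m; the calibration is good to about 2 mm. A picture is of the moment at which its call begins. There is no depth.
- workorder.sign_off(): hands the job in, once; it reports no verdict.
Trained networks look in a picture, given as the dict that the camera call returned (one of the last four; its "shot" number tells which), for a name from the list of things; names that differ only in an ending like _2 or _b are one class to them, and where a whole thing is asked for, a point or a joint stands for the part that bears it (a point fixed in the world has none). Each returns a list of dicts, best first, with "confidence" (0 to 1); they miss things now and then, are a little off and sometimes report something else, mostly with a low value. They report only what shows in the picture. A call takes as long as a camera call. They do not tell look-alikes from the thing itself.
- spot_in(picture, label): "bbox" ([left, top, right, bottom] in pixels, round what is visible of it).
- silhouettes(picture, label): "pixels" (400x640 bool, what is visible of it) and "bbox" ([left, top, right, bottom] in pixels, round what is visible of it).
- spot_point(picture, label): "centre" ([row, column] in pixels: a listed point, or the origin of a listed thing).
The state is a dict: "clock": time; "joints": joint angles; "qvel": joint speeds; "tau": joint torques, N m; "position": TCP position; "eef_rot": TCP orientation; "ft_force": force on the tool from outside, world axes, zero at the start; "ft_torque": the same for the moment, N m; "grip_width": finger opening in m.
Only numpy, scipy, OpenCV 4.12 (cv2) and the standard library are available. Lean on these libraries where they do the work, as an engineer would, in place of code of your own. Each camera call takes 0.05 s, during which the arm holds its last target.

## Working session

There is one attempt and no reset: what is moved stays moved. The work goes in short steps, Python scripts to look and compute and a tool call to move; the robot and the scene stay as the last step left them, time stands still between calls to the robot, and variables do not carry over. Pictures are saved under pics/ and viewed, and the job is handed in when it is done.

Besides the shell and the picture viewer there is one more tool, called after "Emit:" as name(argument=value, ...), one argument or row to a line, values as JSON. apply_moves: Moves the arm, as the interface text tells. Its arguments: {"type":"object","properties":{"plan":{"type":"array","items":{"type":"object","properties":{"xyz":{"type":"array","items":{"type":"number"}},"turn":{"type":"number"},"claw":{"type":"number"}}}},"force":{"type":"number"}},"required":["plan"]}

```bash
mkdir -p pics; ls; python3 - <<'E'
from plant import bot,capture
import cv2
print(bot.state())
for n in("scene","top"):
    p=capture(n); cv2.imwrite(f"pics/{n}0.png",p["image"][:,:,::-1])
    print(n,p["camera_matrix"],p["distortion"],p["world_to_cam"])
E
```

```text
pics
{'clock': 0.0, 'joints': array([1.08240410e+00, 2.59178827e-01, 2.07187125e-02, 1.33373422e+00,
       4.12650813e-06, 1.41820253e+00]), 'qvel': array([ 8.56600084e-05, -1.58339731e-04,  1.12950374e-03,  1.41879829e-03,
        3.30482946e-04, -2.75639208e-03]), 'tau': array([-7.64440974e-04, -5.55638087e+01,  3.44534576e+01,  1.36913071e-02,
       -1.62137740e-04,  4.40211878e-06]), 'position': array([0.18108837, 0.51899997, 0.23065651]), 'eef_rot': array([-3.14021152e+00, -2.16578277e-04,  2.80579407e+00]), 'ft_force': array([ 0.00992386, -0.05768944,  0.06365122]), 'ft_torque': array([-0.04308428,  0.02003147, -0.02788185]), 'grip_width': 0.08543555707208829}
scene [[400.21733761   0.         319.47776464]
 [  0.         400.21733761 200.42159629]
 [  0.           0.           1.        ]] [0.01674402 0.         0.         0.         0.        ] [[-0.17460736  0.98462832 -0.00439736  0.16501402]
 [-0.6869898  -0.11862438  0.71691929  0.2909428 ]
 [ 0.70537741  0.12820032  0.6971423  -1.64052332]
 [ 0.          0.          0.          1.        ]]
top [[448.39477616   0.         322.42354132]
 [  0.         448.39477616 201.7113192 ]
 [  0.           0.           1.        ]] [-0.11705128  0.          0.          0.          0.        ] [[-2.42653690e-02 -9.99694386e-01 -4.72507811e-03 -4.40888911e-02]
 [ 9.86142817e-01 -2.47118102e-02  1.64047768e-01 -5.32595485e-01]
 [-1.64114398e-01 -6.78922211e-04  9.86441080e-01 -1.30677463e+00]
 [ 0.00000000e+00  0.00000000e+00  0.00000000e+00  1.00000000e+00]]
```

View pics/scene0.png

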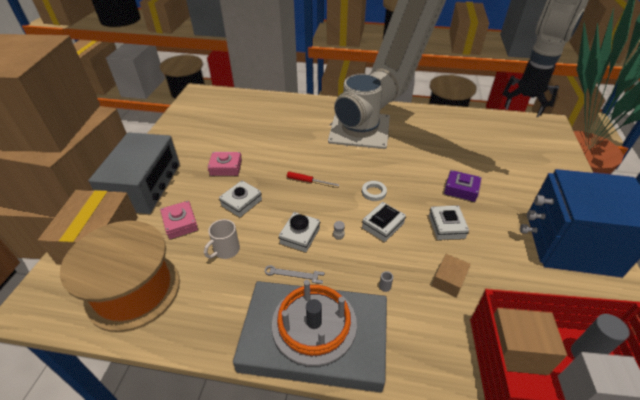

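View pics/top0.png

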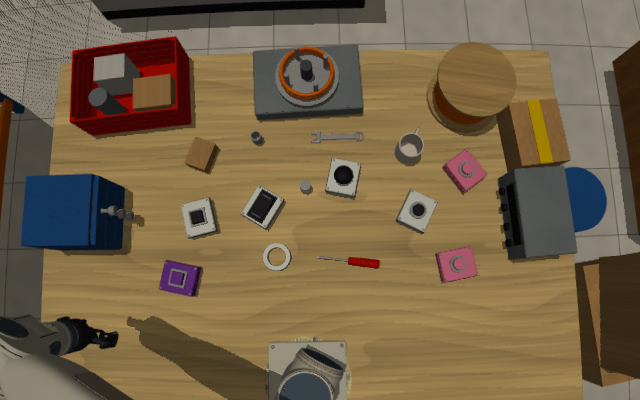

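The top view shows the square key box at (198,217), the rocker box at (263,207), the mushroom stop at (343,176) and the white round-button box at (417,210). There are pink and purple look-alikes at (465,170), (457,264) and (180,278). Next I'll measure the positions.

```bash
cat > h.py <<'E'
import numpy as np,cv2
def ray(p,px):
    W=p["world_to_cam"];K=p["camera_matrix"];d=np.array(p["distortion"])
    u=cv2.undistortPoints(np.array([[px]],float),K,d)[0,0]
    R=W[:3,:3];t=W[:3,3]
    return -R.T@t, R.T@np.array([u[0],-u[1],-1.])
def onz(p,px,z):
    c,d=ray(p,px); return c+d*(z-c[2])/d[2]
def proj(p,X):
    W=p["world_to_cam"];c=W[:3,:3]@np.array(X)+W[:3,3]
    return cv2.projectPoints(np.array([[c[0],-c[1],-c[2]]]),np.zeros(3),np.zeros(3),p["camera_matrix"],np.array(p["distortion"]))[0][0,0]
def tri(ps,pxs):
    A=np.zeros((3,3));b=np.zeros(3)
    for p,x in zip(ps,pxs):
        c,d=ray(p,x);d=d/np.linalg.norm(d);M=np.eye(3)-np.outer(d,d);A+=M;b+=M@c
    return np.linalg.solve(A,b)
E
python3 - <<'E'
from plant import *
from h import *
S=capture("scene");T=capture("top")
Z=dict(rocker_pad=.063,round_top=.062,square_top=.062,stop_top=.084,box_rocker=0,box_round=0,box_square=0)
for l,z in Z.items():
    for n,p in(("scene",S),("top",T)):
        for r in spot_point(p,l)[:4]:
            px=r["centre"][::-1]; print(l,n,np.round(px,1),round(r["confidence"],2),onz(p,px,z).round(4))
for l in("rocker_pad","round_top","square_top","box_rocker"):
    for n,p in(("scene",S),("top",T)):
        for r in silhouettes(p,l)[:3]:
            m=r["pixels"]; ys,xs=np.nonzero(m)
            c=(xs.mean(),ys.mean()); rect=cv2.minAreaRect(np.stack([xs,ys],1).astype(np.float32))
            print(l,n,round(r["confidence"],2),np.round(c,1),m.sum(),rect,onz(p,c,Z[l]).round(4))
im=T["image"][150:270,160:460,::-1]
cv2.imwrite("pics/topz.png",cv2.resize(im[:,:],None,fx=2.6,fy=2.6,interpolation=cv2.INTER_CUBIC))
im=S["image"][160:280,200:490,::-1]
cv2.imwrite("pics/scz.png",cv2.resize(im[:,:],None,fx=2.7,fy=2.7,interpolation=cv2.INTER_CUBIC))
E
```

```text
rocker_pad scene [377.4 216.7] 0.84 [0.5421 0.1052 0.063 ]
rocker_pad top [269.5 197.3] 0.76 [0.5454 0.1001 0.063 ]
rocker_pad top [195.6 218.4] 0.31 [0.4872 0.3223 0.063 ]
round_top scene [240.4 192. ] 0.59 [ 0.5067 -0.3347  0.062 ]
round_top scene [174.9 212.7] 0.46 [ 0.6291 -0.5016  0.062 ]
round_top scene [226.9 152.6] 0.38 [ 0.3167 -0.447   0.062 ]
round_top top [469.5 166.9] 0.61 [ 0.6246 -0.5079  0.062 ]
round_top top [459.3 262.7] 0.58 [ 0.3365 -0.4551  0.062 ]
round_top top [416.7 209.8] 0.45 [ 0.4969 -0.337   0.062 ]
square_top scene [449.9 215.7] 0.51 [0.4999 0.319  0.062 ]
square_top top [418. 210.] 0.72 [ 0.4962 -0.3409  0.062 ]
square_top top [175.6 278.9] 0.65 [0.3091 0.3799 0.062 ]
square_top top [195.7 219.7] 0.56 [0.4834 0.3222 0.062 ]
stop_top scene [296.5 219.5] 0.48 [ 0.6138 -0.1263  0.084 ]
stop_top top [341.6 172.6] 0.86 [ 0.6104 -0.116   0.084 ]
stop_top top [334.8 134.7] 0.55 [ 0.7277 -0.0994  0.084 ]
box_rocker scene [381.1 227.5] 0.64 [0.5259 0.1217 0.    ]
box_rocker top [261.7 209.9] 0.96 [0.5176 0.1323 0.    ]
box_round scene [243.  203.1] 0.73 [ 0.495  
[... 1765 characters left out ...]
375977), 75.96376037597656) [0.4925 0.3202 0.062 ]
square_top top 0.49 [176.6 277.8] 152 ((176.79412841796875, 277.82354736328125), (12.12678050994873, 12.854386329650879), 14.03624439239502) [0.3123 0.377  0.062 ]
box_rocker scene 0.79 [383.4 221. ] 1023 ((383.50006103515625, 220.50003051757812), (31.11269760131836, 38.18376159667969), 45.0) [ 0.4967  0.1269 -0.    ]
box_rocker scene 0.47 [384.2 215.1] 285 ((384.4054260253906, 215.06756591796875), (14.29845905303955, 23.13327980041504), 54.462318420410156) [0.4702 0.1278 0.    ]
box_rocker top 0.78 [262.4 206.5] 1106 ((262.4264831542969, 206.45590209960938), (32.413230895996094, 35.67170715332031), 30.963756561279297) [0.5281 0.1301 0.    ]
```

View pics/topz.png

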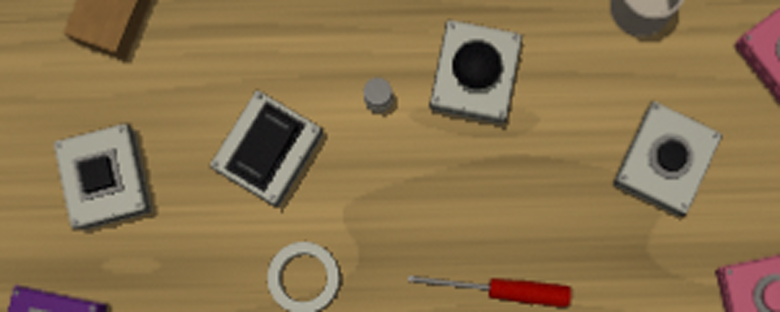

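View pics/scz.png

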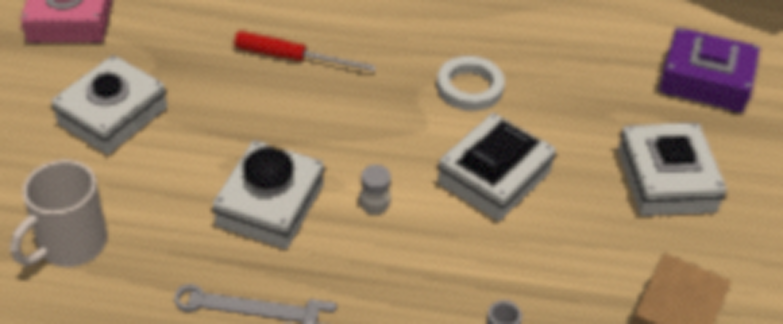

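Emit:
apply_moves(
  plan=[
    {"xyz": [0, 0, 0], "turn": 0.1, "claw": 1},
    {"xyz": [0, 0, 0], "turn": 0.1, "claw": 1},
    {"xyz": [-3.7, -1.2, 0], "turn": 0, "claw": 1},
    {"xyz": [-3.7, -1.2, 0], "turn": 0, "claw": 1},
    {"xyz": [-3.7, -1.2, 0], "turn": 0, "claw": 1},
    {"xyz": [-3.7, -1.2, 0], "turn": 0, "claw": 1},
    {"xyz": [-3.7, -1.2, 0], "turn": 0, "claw": 1},
    {"xyz": [-3.7, -1.2, 0], "turn": 0, "claw": 1},
  ],
  force=60,
)

```text
clock: 2.1
position: [0.3362, 0.3428, 0.2314]
eef_rot: [3.141, 0.0, 2.606]
ft_force: [0.6, 0.5, 0.2]
grip_width: -0.0002
```

Emit:
apply_moves(
  plan=[
    {"xyz": [-3.7, -1.2, 0], "turn": 0, "claw": 1},
    {"xyz": [-3.7, -1.2, 0], "turn": 0, "claw": 1},
    {"xyz": [-3.7, -1.2, 0], "turn": 0, "claw": 1},
    {"xyz": [-3.7, -1.2, 0], "turn": 0, "claw": 1},
    {"xyz": [-3.7, -1.2, 1], "turn": 0, "claw": 1},
    {"xyz": [-3.7, -1.2, 2], "turn": 0, "claw": 1},
    {"xyz": [0, 0, 2], "turn": 0, "claw": 1},
    {"xyz": [0, 0, 0], "turn": 0, "claw": 1},
  ],
)

```text
clock: 2.9
position: [0.4888, 0.1676, 0.1789]
eef_rot: [-3.139, -0.004, 2.604]
ft_force: [-0.4, -0.5, -0.7]
grip_width: -0.0001
```

Emit:
apply_moves(
  plan=[
    {"xyz": [0, 0, 0], "turn": 0, "claw": 1},
    {"xyz": [0, 0, 0], "turn": 0, "claw": 1},
  ],
)

```text
clock: 3.1
position: [0.4896, 0.1695, 0.1825]
eef_rot: [3.14, 0.001, 2.607]
ft_force: [0.1, 1.0, -0.3]
grip_width: 0.0002
```

Emit:
apply_moves(
  plan=[
    {"xyz": [-2, -0.6, 0], "turn": 0, "claw": 1},
    {"xyz": [-2, -0.7, 0], "turn": 0, "claw": 1},
    {"xyz": [-2, -0.6, 0], "turn": 0, "claw": 1},
    {"xyz": [-2.1, -0.7, 0], "turn": 0, "claw": 1},
    {"xyz": [0, 0, 2.5], "turn": 0, "claw": 1},
    {"xyz": [0, 0, 2.5], "turn": 0, "claw": 1},
    {"xyz": [0, 0, 2], "turn": 0, "claw": 1},
    {"xyz": [0, 0, 0], "turn": 0, "claw": 1},
  ],
)

```text
clock: 3.9
position: [0.5447, 0.1057, 0.1101]
eef_rot: [-3.14, -0.002, 2.607]
ft_force: [-0.8, -0.8, 0.7]
grip_width: 0.0
```

```bash
python3 - <<'E'
from plant import *
from h import *
print(bot.state()["position"])
T=capture("top");S=capture("scene")
s=bot.state();print(s["position"],s["ft_force"])
im=T["image"][150:260,200:330,::-1]
a=cv2.resize(im,None,fx=3,fy=3,interpolation=cv2.INTER_CUBIC)
im=S["image"][150:260,330:460,::-1]
b=cv2.resize(im,None,fx=3,fy=3,interpolation=cv2.INTER_CUBIC)
cv2.imwrite("pics/r1.png",np.hstack([a,b]))
E
```

```text
[0.54468507 0.10574629 0.11008399]
[0.54615865 0.10571068 0.11253856] [-0.21155816 -0.02701682 -0.03996798]
```

View pics/r1.png

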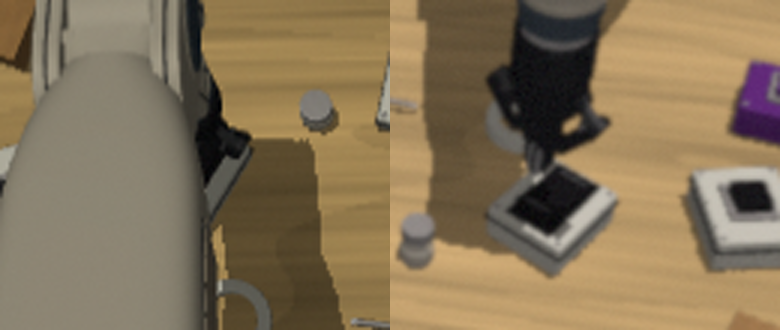

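The right-hand view shows the shut fingertips above the far, raised end of the rocker. I'll push down now.

Emit:
apply_moves(
  plan=[
    {"xyz": [0, 0, 2], "turn": 0, "claw": 1},
    {"xyz": [0, 0, 2], "turn": 0, "claw": 1},
    {"xyz": [0, 0, 0.5], "turn": 0, "claw": 1},
    {"xyz": [0, 0, 0.5], "turn": 0, "claw": 1},
    {"xyz": [0, 0, 0.4], "turn": 0, "claw": 1},
    {"xyz": [0, 0, 0], "turn": 0, "claw": 1},
  ],
)

```text
clock: 4.6
position: [0.5466, 0.1051, 0.058]
eef_rot: [3.141, 0.001, 2.606]
ft_force: [-0.1, -0.4, 1.1]
grip_width: -0.0001
```

Emit:
apply_moves(
  plan=[
    {"xyz": [0, 0, 0.2], "turn": 0, "claw": 1},
    {"xyz": [0, 0, 0], "turn": 0, "claw": 1},
  ],
)

```text
clock: 4.8
position: [0.5465, 0.105, 0.0558]
eef_rot: [3.141, 0.001, 2.606]
ft_force: [1.6, -0.9, 1.8]
grip_width: 0.0001
```

Emit:
apply_moves(
  plan=[
    {"xyz": [0, 0, 0.1], "turn": 0, "claw": 1},
    {"xyz": [0, 0, 0], "turn": 0, "claw": 1},
  ],
)

```text
clock: 5.0
position: [0.5462, 0.1051, 0.0544]
eef_rot: [3.141, 0.0, 2.606]
ft_force: [2.5, -0.5, 2.3]
grip_width: 0.0002
```

Emit:
apply_moves(
  plan=[
    {"xyz": [0, 0, 0.1], "turn": 0, "claw": 1},
    {"xyz": [0, 0, 0], "turn": 0, "claw": 1},
  ],
)

```text
clock: 5.2
position: [0.5462, 0.1051, 0.0537]
eef_rot: [3.141, 0.001, 2.606]
ft_force: [2.1, -1.6, 6.5]
grip_width: 0.0002
```

Emit:
apply_moves(
  plan=[
    {"xyz": [0, 0, 0.1], "turn": 0, "claw": 1},
    {"xyz": [0, 0, 0], "turn": 0, "claw": 1},
  ],
)

```text
clock: 5.4
position: [0.5463, 0.1051, 0.0534]
eef_rot: [3.141, 0.001, 2.606]
ft_force: [-0.6, -1.2, 13.0]
grip_width: 0.0002
```

Emit:
apply_moves(
  plan=[
    {"xyz": [0, 0, 0.1], "turn": 0, "claw": 1},
    {"xyz": [0, 0, 0], "turn": 0, "claw": 1},
  ],
)

```text
clock: 5.6
position: [0.5464, 0.1051, 0.0531]
eef_rot: [3.14, 0.002, 2.606]
ft_force: [-2.3, -2.1, 21.2]
grip_width: -0.0005
```

Emit:
apply_moves(
  plan=[
    {"xyz": [0, 0, -1], "turn": 0, "claw": 1},
    {"xyz": [0, 0, -2.5], "turn": 0, "claw": 1},
    {"xyz": [0, 0, -3], "turn": 0, "claw": 1},
    {"xyz": [0, 0, -3], "turn": 0, "claw": 1},
    {"xyz": [0, 0, -2], "turn": 0, "claw": 1},
    {"xyz": [-1.2, -2.7, 0], "turn": 0, "claw": 1},
    {"xyz": [-1.2, -2.7, 0], "turn": 0, "claw": 1},
    {"xyz": [-1.2, -2.7, 0], "turn": 0, "claw": 1},
  ],
)

```text
clock: 6.4
position: [0.5344, 0.0167, 0.166]
eef_rot: [-3.141, -0.002, 2.607]
ft_force: [-0.1, -0.5, 0.2]
grip_width: 0.0
```

Emit:
apply_moves(
  plan=[
    {"xyz": [-1.2, -2.7, 0], "turn": 0, "claw": 1},
    {"xyz": [-1.2, -2.7, 0], "turn": 0, "claw": 1},
    {"xyz": [-1.2, -2.7, 0], "turn": 0, "claw": 1},
    {"xyz": [-1.2, -2.7, 0], "turn": 0, "claw": 1},
    {"xyz": [-1.2, -2.7, 0], "turn": 0, "claw": 1},
    {"xyz": [-1.2, -2.7, 0], "turn": 0, "claw": 1},
    {"xyz": [-1.2, -2.7, 0], "turn": 0, "claw": 1},
    {"xyz": [0, 0, 0], "turn": 0, "claw": 1},
  ],
)

```text
clock: 7.2
position: [0.5103, -0.1907, 0.1656]
eef_rot: [-3.141, -0.002, 2.603]
ft_force: [-0.6, 1.1, -0.0]
grip_width: 0.0001
```

```bash
python3 - <<'E'
from plant import *
from h import *
T=capture("top");S=capture("scene")
s=bot.state();print(s["position"],s["eef_rot"],s["ft_force"])
for n,p in(("S",S),("T",T)):
    for l,z in (("rocker_pad",.053),("round_top",.062),("square_top",.062)):
        for r in spot_point(p,l)[:4]:
            px=r["centre"][::-1]; print(n,l,np.round(px,1),round(r["confidence"],2),onz(p,px,z).round(4))
im=T["image"][150:260,160:290,::-1]
a=cv2.resize(im,None,fx=3,fy=3,interpolation=cv2.INTER_CUBIC)
im=S["image"][150:260,330:460,::-1]
b=cv2.resize(im,None,fx=3,fy=3,interpolation=cv2.INTER_CUBIC)
cv2.imwrite("pics/r2.png",np.hstack([a,b]))
cv2.imwrite("pics/s2.png",S["image"][:,:,::-1])
E
```

```text
[ 0.51051031 -0.18828031  0.16567781] [ 3.14122074e+00 -2.18071579e-03  2.60445500e+00] [ 0.1956293  -0.17381552  0.4509637 ]
S rocker_pad [377.7 223.3] 0.69 [0.5595 0.1084 0.053 ]
S round_top [174.8 213.3] 0.67 [ 0.6315 -0.5008  0.062 ]
S round_top [238.7 193.1] 0.58 [ 0.5126 -0.3384  0.062 ]
S round_top [223.8 154.5] 0.5 [ 0.3292 -0.4541  0.062 ]
S square_top [445.9 215.5] 0.59 [0.5011 0.3073 0.062 ]
S square_top [465.7 177.1] 0.51 [0.31  0.38  0.062]
T rocker_pad [267.8 198.1] 0.95 [0.5449 0.1065 0.053 ]
T rocker_pad [264.7 207.1] 0.61 [0.5178 0.1159 0.053 ]
T round_top [456.9 264. ] 0.7 [ 0.333  -0.4477  0.062 ]
T round_top [416.2 212.3] 0.54 [ 0.4895 -0.3351  0.062 ]
T round_top [200.7 219.2] 0.54 [0.4846 0.307  0.062 ]
T round_top [467.1 166.1] 0.5 [ 0.6273 -0.5006  0.062 ]
T square_top [195.9 216.8] 0.64 [0.4921 0.3217 0.062 ]
T square_top [176.4 278.1] 0.59 [0.3114 0.3776 0.062 ]
```

View pics/r2.png

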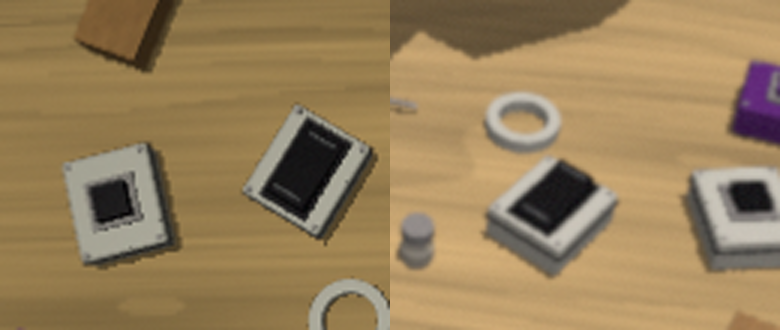

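View pics/s2.png

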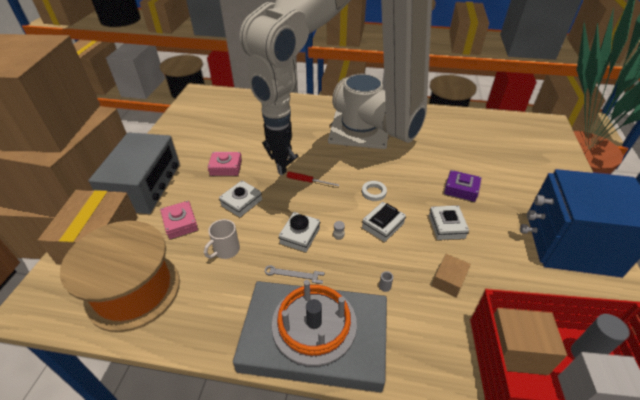

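The rocker has gone over: its far end is now down and its near end up, at about (590,175) in the right crop. The box hasn't moved. The round button is next.

Emit:
apply_moves(
  plan=[
    {"xyz": [-1.1, -2.2, 0], "turn": 0, "claw": 1},
    {"xyz": [-1.1, -2.2, 0], "turn": 0, "claw": 1},
    {"xyz": [-1.1, -2.3, 0], "turn": 0, "claw": 1},
    {"xyz": [-1.1, -2.3, 0], "turn": 0, "claw": 1},
    {"xyz": [-1.1, -2.2, 0], "turn": 0, "claw": 1},
    {"xyz": [-1.2, -2.2, 0], "turn": 0, "claw": 1},
    {"xyz": [0, 0, 0], "turn": 0, "claw": 1},
    {"xyz": [0, 0, 0], "turn": 0, "claw": 1},
  ],
)

```text
clock: 8.4
position: [0.5004, -0.3375, 0.166]
eef_rot: [3.141, -0.001, 2.605]
ft_force: [-0.1, -0.4, 0.3]
grip_width: 0.0002
```

Emit:
apply_moves(
  plan=[
    {"xyz": [0, 0, 2.5], "turn": 0, "claw": 1},
    {"xyz": [0, 0, 2.5], "turn": 0, "claw": 1},
    {"xyz": [0, 0, 2.5], "turn": 0, "claw": 1},
    {"xyz": [0, 0, 1.5], "turn": 0, "claw": 1},
    {"xyz": [0, 0, 0], "turn": 0, "claw": 1},
    {"xyz": [0, 0, 0], "turn": 0, "claw": 1},
  ],
)

```text
clock: 9.0
position: [0.5008, -0.3369, 0.0769]
eef_rot: [3.142, 0.0, 2.607]
ft_force: [0.3, 0.1, 0.6]
grip_width: 0.0001
```

```bash
python3 - <<'E'
from plant import *
from h import *
T=capture("top");S=capture("scene")
s=bot.state();print(s["position"],s["eef_rot"],s["ft_force"])
im=T["image"][160:270,350:480,::-1]
a=cv2.resize(im,None,fx=3,fy=3,interpolation=cv2.INTER_CUBIC)
im=S["image"][130:240,180:310,::-1]
b=cv2.resize(im,None,fx=3,fy=3,interpolation=cv2.INTER_CUBIC)
cv2.imwrite("pics/o1.png",np.hstack([a,b]))
E
```

```text
[ 0.50105198 -0.33766903  0.0775946 ] [-3.14129590e+00  1.76489312e-03  2.60643296e+00] [-0.11333598  0.61404272 -0.98392784]
```

View pics/o1.png

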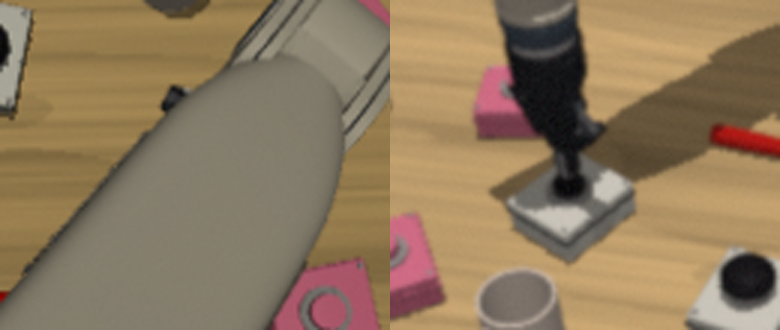

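The fingertips are right over the round button at about (568,180) in the right crop. Pressing.

Emit:
apply_moves(
  plan=[
    {"xyz": [0, 0, 1], "turn": 0, "claw": 1},
    {"xyz": [0, 0, 0.5], "turn": 0, "claw": 1},
    {"xyz": [0, 0, 0.4], "turn": 0, "claw": 1},
    {"xyz": [0, 0, 0.3], "turn": 0, "claw": 1},
    {"xyz": [0, 0, 0], "turn": 0, "claw": 1},
  ],
)

```text
clock: 9.6
position: [0.5004, -0.3378, 0.0542]
eef_rot: [3.142, -0.0, 2.606]
ft_force: [0.6, 0.4, 1.0]
grip_width: 0.0001
```

Emit:
apply_moves(
  plan=[
    {"xyz": [0, 0, 0.15], "turn": 0, "claw": 1},
    {"xyz": [0, 0, 0], "turn": 0, "claw": 1},
  ],
)

```text
clock: 9.8
position: [0.5004, -0.3378, 0.054]
eef_rot: [-3.141, 0.001, 2.606]
ft_force: [-3.7, 2.8, 12.6]
grip_width: -0.0004
```

Emit:
apply_moves(
  plan=[
    {"xyz": [0, 0, 0.1], "turn": 0, "claw": 1},
    {"xyz": [0, 0, 0], "turn": 0, "claw": 1},
  ],
)

```text
clock: 10.0
position: [0.5005, -0.3379, 0.0539]
eef_rot: [-3.141, 0.002, 2.606]
ft_force: [-5.5, 4.3, 21.8]
grip_width: 0.0
```

Hard stop reached at z = 0.054 as expected. Now lift and move to the square key.

Emit:
apply_moves(
  plan=[
    {"xyz": [0, 0, -1], "turn": 0, "claw": 1},
    {"xyz": [0, 0, -2.5], "turn": 0, "claw": 1},
    {"xyz": [0, 0, -3], "turn": 0, "claw": 1},
    {"xyz": [0, 0, -3], "turn": 0, "claw": 1},
    {"xyz": [0, 0, -2.5], "turn": 0, "claw": 1},
    {"xyz": [1.5, 2.5, 0], "turn": 0, "claw": 1},
    {"xyz": [1.5, 2.5, 0], "turn": 0, "claw": 1},
    {"xyz": [1.5, 2.5, 0], "turn": 0, "claw": 1},
  ],
)

```text
clock: 10.8
position: [0.4997, -0.2496, 0.1718]
eef_rot: [-3.141, -0.0, 2.605]
ft_force: [0.6, 0.7, -1.1]
grip_width: -0.0001
```

Emit:
apply_moves(
  plan=[
    {"xyz": [1.5, 2.5, 0], "turn": 0, "claw": 1},
    {"xyz": [1.5, 2.5, 0], "turn": 0, "claw": 1},
    {"xyz": [1.5, 2.5, 0], "turn": 0, "claw": 1},
    {"xyz": [1.5, 2.5, 0], "turn": 0, "claw": 1},
    {"xyz": [1.5, 2.5, 0], "turn": 0, "claw": 1},
    {"xyz": [1.5, 2.5, 0], "turn": 0, "claw": 1},
    {"xyz": [1.5, 2.5, 0], "turn": 0, "claw": 1},
    {"xyz": [1.5, 2.5, 0], "turn": 0, "claw": 1},
  ],
)

```text
clock: 11.6
position: [0.4987, -0.016, 0.1718]
eef_rot: [-3.141, -0.0, 2.606]
ft_force: [0.4, 0.4, -0.2]
grip_width: 0.0003
```

Emit:
apply_moves(
  plan=[
    {"xyz": [1.5, 2.5, 0], "turn": 0, "claw": 1},
    {"xyz": [1.5, 2.5, 0], "turn": 0, "claw": 1},
    {"xyz": [1.5, 2.5, 0], "turn": 0, "claw": 1},
    {"xyz": [1.5, 2.5, 0], "turn": 0, "claw": 1},
    {"xyz": [1.5, 2.5, 0], "turn": 0, "claw": 1},
    {"xyz": [1.5, 2.5, 0], "turn": 0, "claw": 1},
    {"xyz": [0, 0, 0], "turn": 0, "claw": 1},
    {"xyz": [0, 0, 0], "turn": 0, "claw": 1},
  ],
)

```text
clock: 12.4
position: [0.4979, 0.1582, 0.1716]
eef_rot: [-3.141, -0.0, 2.607]
ft_force: [0.4, -0.2, 0.9]
grip_width: 0.0002
```

```bash
python3 - <<'E'
from plant import *
from h import *
T=capture("top");S=capture("scene")
s=bot.state();print(s["position"],s["eef_rot"],s["ft_force"])
for n,p in(("S",S),("T",T)):
    for l,z in (("round_top",.054),("square_top",.062)):
        for r in spot_point(p,l)[:4]:
            px=r["centre"][::-1]; print(n,l,np.round(px,1),round(r["confidence"],2),onz(p,px,z).round(4))
im=T["image"][160:270,350:480,::-1]
a=cv2.resize(im,None,fx=3,fy=3,interpolation=cv2.INTER_CUBIC)
im=S["image"][130:240,180:310,::-1]
b=cv2.resize(im,None,fx=3,fy=3,interpolation=cv2.INTER_CUBIC)
cv2.imwrite("pics/o2.png",np.hstack([a,b]))
E
```

```text
[0.49810147 0.1572336  0.1717118 ] [-3.14119644e+00 -5.16155853e-05  2.60539163e+00] [ 0.25685924 -0.58001181 -0.49503091]
S round_top [239.6 194.4] 0.64 [ 0.51   -0.3375  0.054 ]
S round_top [225.9 152.5] 0.41 [ 0.307  -0.4556  0.054 ]
S square_top [449.9 214.9] 0.55 [0.4965 0.3192 0.062 ]
S square_top [467.5 177.3] 0.51 [0.3101 0.3858 0.062 ]
T round_top [471.  165.1] 0.64 [ 0.6321 -0.5158  0.054 ]
T round_top [458.4 262.7] 0.57 [ 0.3368 -0.4548  0.054 ]
T round_top [416.8 209.3] 0.55 [ 0.4996 -0.3391  0.054 ]
T round_top [414.  214.1] 0.48 [ 0.4853 -0.3298  0.054 ]
```

View pics/o2.png

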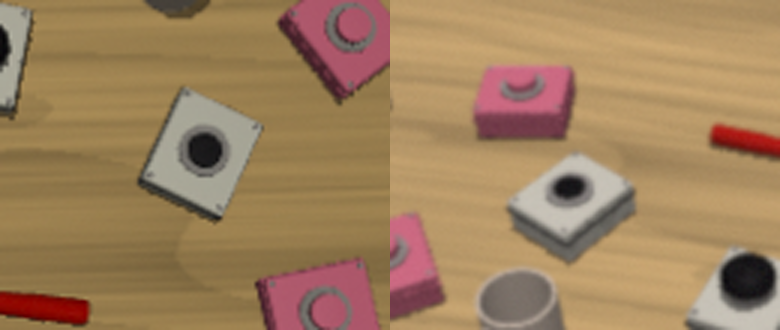

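The round button is now flush in its collar, and its box hasn't moved. The square key is next.

Emit:
apply_moves(
  plan=[
    {"xyz": [1.4, 2.3, 0], "turn": 0, "claw": 1},
    {"xyz": [1.4, 2.3, 0], "turn": 0, "claw": 1},
    {"xyz": [1.4, 2.3, 0], "turn": 0, "claw": 1},
    {"xyz": [1.4, 2.3, 0], "turn": 0, "claw": 1},
    {"xyz": [1.4, 2.3, 0], "turn": 0, "claw": 1},
    {"xyz": [1.5, 2.3, 0], "turn": 0, "claw": 1},
    {"xyz": [0, 0, 0], "turn": 0, "claw": 1},
    {"xyz": [0, 0, 0], "turn": 0, "claw": 1},
  ],
)

```text
clock: 13.5
position: [0.4955, 0.3197, 0.1715]
eef_rot: [-3.141, -0.0, 2.606]
ft_force: [0.1, -1.1, -0.7]
grip_width: -0.0001
```

Emit:
apply_moves(
  plan=[
    {"xyz": [0, 0, 2.5], "turn": 0, "claw": 1},
    {"xyz": [0, 0, 2.5], "turn": 0, "claw": 1},
    {"xyz": [0, 0, 2.5], "turn": 0, "claw": 1},
    {"xyz": [0, 0, 2], "turn": 0, "claw": 1},
    {"xyz": [0, 0, 0], "turn": 0, "claw": 1},
    {"xyz": [0, 0, 0], "turn": 0, "claw": 1},
  ],
)

```text
clock: 14.1
position: [0.4958, 0.319, 0.0773]
eef_rot: [-3.141, 0.0, 2.605]
ft_force: [-0.2, 0.4, 0.5]
grip_width: 0.0001
```

```bash
python3 - <<'E'
from plant import *
from h import *
S=capture("scene")
s=bot.state();print(s["position"],s["eef_rot"],s["ft_force"])
im=S["image"][150:260,385:515,::-1]
cv2.imwrite("pics/q1.png",cv2.resize(im,None,fx=4,fy=4,interpolation=cv2.INTER_CUBIC))
E
```

```text
[0.49620896 0.31938706 0.07793436] [3.14068186e+00 7.74658861e-04 2.60481392e+00] [ 1.06629474  0.00195314 -0.47696942]
```

View pics/q1.png

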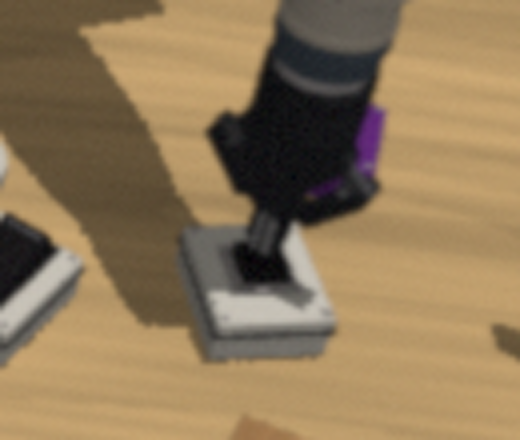

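The fingertips are over the square key at (262,262) in the crop. Pressing.

Emit:
apply_moves(
  plan=[
    {"xyz": [0, 0, 1], "turn": 0, "claw": 1},
    {"xyz": [0, 0, 0.5], "turn": 0, "claw": 1},
    {"xyz": [0, 0, 0.4], "turn": 0, "claw": 1},
    {"xyz": [0, 0, 0.3], "turn": 0, "claw": 1},
    {"xyz": [0, 0, 0], "turn": 0, "claw": 1},
  ],
)

```text
clock: 14.65
position: [0.4954, 0.3199, 0.0544]
eef_rot: [-3.141, -0.0, 2.606]
ft_force: [0.3, -0.0, -0.3]
grip_width: 0.0003
```

Emit:
apply_moves(
  plan=[
    {"xyz": [0, 0, 0.15], "turn": 0, "claw": 1},
    {"xyz": [0, 0, 0], "turn": 0, "claw": 1},
  ],
)

```text
clock: 14.85
position: [0.4954, 0.32, 0.054]
eef_rot: [3.141, 0.0, 2.606]
ft_force: [-2.0, -1.1, 7.9]
grip_width: -0.0005
```

Emit:
apply_moves(
  plan=[
    {"xyz": [0, 0, 0.1], "turn": 0, "claw": 1},
    {"xyz": [0, 0, 0], "turn": 0, "claw": 1},
  ],
)

```text
clock: 15.05
position: [0.4955, 0.32, 0.0539]
eef_rot: [3.14, 0.001, 2.606]
ft_force: [-4.7, -2.5, 16.3]
grip_width: 0.0001
```

Emit:
apply_moves(
  plan=[
    {"xyz": [0, 0, -1], "turn": 0, "claw": 1},
    {"xyz": [0, 0, -2.5], "turn": 0, "claw": 1},
    {"xyz": [0, 0, -3], "turn": 0, "claw": 1},
    {"xyz": [0, 0, -3], "turn": 0, "claw": 1},
    {"xyz": [0, 0, -3], "turn": 0, "claw": 1},
    {"xyz": [0, -2.5, 0], "turn": 0, "claw": 1},
    {"xyz": [0, -2.5, 0], "turn": 0, "claw": 1},
    {"xyz": [0, -2.5, 0], "turn": 0, "claw": 1},
  ],
)

```text
clock: 15.85
position: [0.4566, 0.2549, 0.1776]
eef_rot: [3.141, 0.0, 2.606]
ft_force: [0.3, -0.2, 0.5]
grip_width: 0.0003
```

Emit:
apply_moves(
  plan=[
    {"xyz": [0, -2.5, 0], "turn": 0, "claw": 1},
    {"xyz": [0, -2.5, 0], "turn": 0, "claw": 1},
    {"xyz": [0, 0, 0], "turn": 0, "claw": 1},
    {"xyz": [0, 0, 0], "turn": 0, "claw": 1},
  ],
)

```text
clock: 16.25
position: [0.4319, 0.2124, 0.1778]
eef_rot: [3.141, 0.001, 2.605]
ft_force: [-0.7, 0.8, 0.3]
grip_width: 0.0001
```

```bash
python3 - <<'E'
from plant import *
from h import *
S=capture("scene");T=capture("top")
s=bot.state();print(s["clock"],s["position"],s["ft_force"])
a=cv2.resize(S["image"][150:280,200:500,::-1],None,fx=2.6,fy=2.6,interpolation=cv2.INTER_CUBIC)
cv2.imwrite("pics/f_s.png",a)
cv2.imwrite("pics/f_t.png",T["image"][:,:,::-1])
E
```

```text
16.35 [0.43215583 0.21291481 0.17744535] [-0.40202325  0.2654879   0.26320378]
```

View pics/f_s.png

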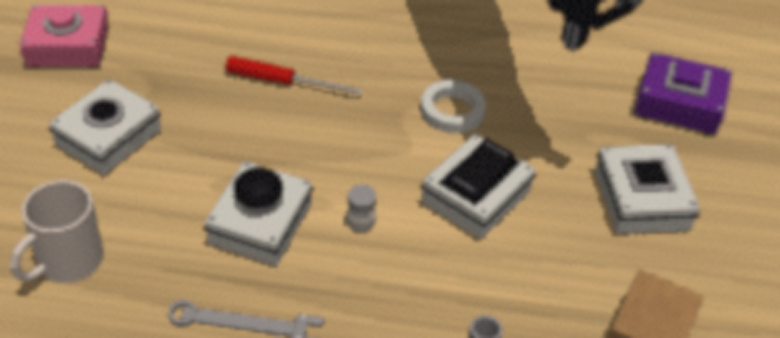

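View pics/f_t.png

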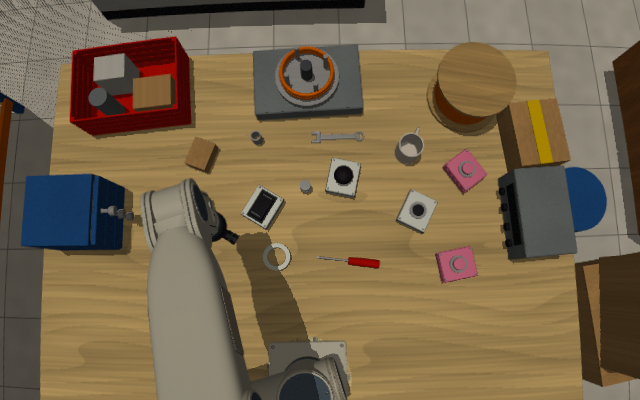

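The scene view shows the rocker over, with its near end up at (490,150), the round button in at (103,112) and the square key in at (652,174). The mushroom stop is still out and everything else is where it was. I'll hand it in.

```bash
python3 -c "
from plant import *
print(workorder.sign_off())"
```

```text
the job is handed in; nothing more can be done
None
```

The cable coiler's three switches are on, done in the order asked with the shut fingertips: rocker, then round button, then square key. The job was handed in at about 16.4 s.

- **Hard stops:** each switch was pushed until it met its stop, shown by the force rising at the expected height. The fingertips ended at 53 mm on the rocker and 54 mm on both buttons, with vertical forces of 16–22 N.
- **Last pictures:** all three are on. The mushroom stop is still out, and the boxes and bystanders in view are where they were. In the last top view the arm hid the square and purple boxes, so I checked those only in the scene view.
- **Measurements that disagreed:** the two cameras differed by up to about 10 mm on the round button's position, and by 3–5 mm on the rocker point before the push. The networks also reported look-alikes. I used averages and checked the fingertips in the pictures before each press.
- **Moves cut short:** some rows of the long moves fell short of what was commanded. I measured again and made up the distance before each press.

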